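Fit a centrifuge rotor over its drive pins and shut the lid

TASK

Make the small centrifuge ready to run: lift the aluminium rotor by its bar grip, set it on the spindle, and turn it gently under light pressure until it drops over all four drive pins and sits fully home, flat on the hub. Let go of it, then close the lid all the way down. Do not lean hard on the drive, do not drop the rotor onto it, and leave the beaker, the tubes and the dish where they stand.

Things in the scene. Friction and masses are not known exactly. Their poses are not given: they have to be found in the camera images.
- rotor: aluminium centrifuge rotor, loose, about 0.4 kg: squat cone 88 mm across, 40 mm high, eight tube wells and a black bar grip on top. Origin: centre of the underside; z up. Underside: central bore 21.6 mm in diameter (10 mm long, free depth 30 mm) and four pin holes 8.1 mm in diameter, 10 mm deep and open above, 20 mm from the axis, on the rotor's +x, +y, -x and -y axes
- rotor_grip (a point): middle of the rotor's bar grip, on its axis, 66 mm above its underside; axes as rotor. The grip is 22 mm thick along x, 36 mm long along y, from 41 to 76 mm above the underside: pinch it across x, from above
- centrifuge: small bench centrifuge, fixed; white casing 220 mm deep (x from -122 to +98 mm), 156 mm wide (y), top deck 85 mm above the bench, with a round open bowl 108 mm across (rubber lip to 88 mm). Origin: on the bench under the spindle axis; x points to its back (hinge side), the sloped control panel faces -x; z up
- motor_mount: the drive in the bowl. Origin: on the spindle axis at the top of the hub's round flange (58 mm across), 45 mm above the bench, on which the rotor's underside rests when home; z up; does not turn with the hub. It stands on rubber and gives downward by at most 4 mm, at about 2.5 N per mm (the rotor's own weight sinks it about 1.5 mm), then it is solid
- spindle_tip (a point): top of the spindle, 26 mm above the flange. The spindle is 20 mm in diameter, its upper 8 mm taper to 10 mm. Round it stand four drive pins, 6 mm in diameter, 8 mm high with tapered tips, 20 mm from the axis, 90 degrees apart. A rotor lying on the pin tips has its underside 8 mm above the flange
- pin_circle (a point): centre of the circle of pin tips, on the spindle axis, 8 mm above the flange; axes as centrifuge, they do NOT show how the hub is turned. The hub's turn differs each time and is not measured: find it by feel (or sight), within a quarter turn. The motor's brake holds the hub against about 0.25 N m; harder turning drags it round
- lid (a joint): the lid's hinge: 0 = shut, grows as it opens; 1.75 to 1.9 rad at the start (leaning back), end stop 1.95. Stiff (0.28 N m): the lid stays where it is left; no latch. The lid is a white dome, 142 mm wide along the hinge, reaching 160 mm from the hinge axis, 42 mm high, with a grey tab at the middle of its free edge. Shut, it clears the home rotor by about 5 mm
- lid_tab (a point): middle of the outer (upper) face of the lid's grey tab, 176 mm from the hinge axis and, when shut, 10 mm above it; moves with the lid. z: outward normal of that face (up when shut); x: from the tab to the hinge; y along the hinge. The tab is 60 mm wide, 9 mm thick and stands out 30 mm from the dome's front wall, which rises 32 mm above the tab's face, rounded at the top
- lid_hinge (a point): middle of the lid's hinge axis, 92 mm behind the spindle axis, 89 mm above the bench; axes as centrifuge. The lid turns about y: shut it reaches to -x; opening lifts the tab up, then back (+x)
- beaker: small clear beaker, 45 mm in diameter, 59 mm high, standing; origin: centre of its underside. Must be left alone
- tube_a: capped sample tube, 34 mm in diameter, 113 mm high, standing behind the centrifuge; origin: centre of its underside. Must be left alone
- tube_b: capped sample tube, 34 mm in diameter, 113 mm high, standing left in front; origin: centre of its underside. Must be left alone
- dish_a: petri dish, 60 mm in diameter, 15 mm high, lying; origin: centre of its underside. Must be left alone

How it is judged:
On the way, in this order (a step that is already met when the one before it is completed fails the run):
1. the rotor is lowered over the spindle, with the lid open (horizontal distance between rotor and motor_mount below 0.004 m and z of rotor in the frame of motor_mount below 0.018 m and value of joint lid above 1 rad).
2. the rotor is home over all four pins, flat on the hub, and let go, with the lid still open (horizontal distance between rotor and motor_mount below 0.002 m and z of rotor in the frame of motor_mount below 0.002 m and angle between the z axis of rotor and the z axis of motor_mount, either way round below 0.05 rad and angle between rotor's own z axis and vertical below 0.1 rad and contact force between the fingers and rotor below 0.1 N and value of joint lid above 1 rad), for 0.2 s.
At the end, for the whole second after the job is handed in: The rotor sits home on the hub: its axis within 2 mm of the spindle's, its underside within 2 mm of the flange (on the pin tips it would be 8 mm up), level within 0.05 rad, at rest and let go; the lid is shut (within 0.04 rad) (horizontal distance between rotor and motor_mount below 0.002 m and z of rotor in the frame of motor_mount below 0.002 m and angle between the z axis of rotor and the z axis of motor_mount, either way round below 0.05 rad and angle between rotor's own z axis and vertical below 0.1 rad and value of joint lid below 0.04 rad and linear speed of rotor below 0.02 m/s); the robot touches nothing.
It fails at once if the rotor is pressed or knocked on the drive with more than 30 N (contact force between rotor and motor_mount above 30 N).
It fails at once if the rotor is dropped: it falls free over the spindle, before it lies on the pins (horizontal distance between rotor and motor_mount below 0.03 m and z of rotor in the frame of motor_mount above 0.013 m and contact force between the fingers and rotor below 0.05 N and linear speed of rotor above 0.05 m/s).
It fails at once if the beaker, a tube or the dish is moved by more than 20 mm or knocked over (distance of any of beaker, tube_a, tube_b, dish_a from where it was at the start of the episode above 0.02 m or angle between any of tube_a, tube_b, beaker's own z axis and vertical above 0.5 rad).
It also fails if it takes over 67 s, if anything falls off the work surface, if the arm or the gripper's body presses on something with over 40 N, if the wrist force passes 120 N, or if a joint passes its speed limit or range.

ROBOT

A 6-joint arm with a two-finger parallel gripper is mounted at the origin on a cart in front of the work surface, level with it; the furniture and walls round the work are solid. World frame = base frame: x ahead of the robot, y to its left, z up, the work surface at z = 0. Lengths are in m, angles in rad, forces in N, time in s.
With the tool pointing down it reaches from about 0.375 to 0.975 m from the base axis. Payload 3.8 kg.
Tool frame: the origin (TCP) lies midway between the tips of the shut fingers; the grasp point (between the pads) lies 19 mm behind it; y points along the fingers, z is the direction in which the jaws open and shut, and the axes are right-handed (so a half turn about y gives the same grasp; the last joint's range is limited). The gripper opens to 88 mm and grips with 3 to 60 N. Pads are 18 mm wide; open, the fingers measure 123 mm over their backs; the gripper's body (75 mm by 187 mm) begins 45 mm behind the grasp point.
Start: joints at [1.195, 0.264, 1.604, -0, 1.274, -0.037], TCP at [0.224, 0.637, 0.239] pointing down, gripper open.
Joint ranges: [-2.63, 2.63], [-0.94, 2.18], [0.31, 2.57], [-1.31, 4.45], [0, 2.66], [-2.55, 2.55]. Speed limits (rad/s): [2.57, 2.57, 3.14, 3.14, 3.14, 3.14].

INTERFACE

Orientations are given as a unit quaternion [x, y, z, w].
In Python, from rig import get_state, eyes, sign_off gives the robot as it stands. The module is installed in compiled form; this text tells all that it offers.
- The arm moves only by the tool move_arm, never from a script. Its arguments are lists of equal length, an entry for each row: "offset": the shift along the world's x, y, z in cm, a list of three; "yaw": the turn about the world's z in rad. A call has 1 to 5 rows; each row is the pose to reach, as a shift and turn from the pose commanded when the call began; what a row does not reach only later rows make up. A row lasts 1/10 s, in which the tool goes at most 50 mm and 8.59 degrees, less where a joint would pass 70% of its speed; a pose out of reach is approached as far as the arm can. A call with a gripper value outside its range is refused whole. "grip" is the finger opening in cm, from 0 to 8.81, set as the call begins (left out, the last holds). The fingers move at their own pace and stop on an object; "newtons" is the grip in N (left out, the last holds). Time passes only in rows, so rows that repeat a pose let the fingers close. It gives the time, the measured TCP pose, the force and the opening at its end, in the units of the state.
- get_state(): the state, without advancing time (a new reading comes with each control period).
- eyes.grab_frame(name): name is "scene" or "top" or "wrist"; returns (picture, depth): 420x560x3 uint8, red, green, blue; 420x560 float32, m along the optical axis (not along the pixel's ray), 0 where there is no reading.
- eyes.camera_info(name): a dict with "K" (3x3 intrinsics, pixels), "R" (3x3) and "t" (3): a world point X has camera coordinates R X + t; the wrist camera has in their place "T_tool_cam" (4x4, takes a point from camera to tool coordinates, whose origin is the TCP and whose axes are the tool frame's). Camera axes: x right, y down, z forward; pixel columns grow to the right and rows downward; lengths in m; the calibration is good to about 2 mm. A picture is of the moment at which its call begins: read the wrist's pose just before it. camera_info takes no time and is no camera call.
- sign_off(): hands the job in, once; it reports no verdict.
The state is a dict: "time": time; "joints": joint angles; "joint_vel": joint speeds; "tau": joint torques, N m; "ee_pos": TCP position; "eef_rot": TCP orientation; "ft_force": force on the tool from outside, world axes, zero at the start; "moment": the same for the moment, N m; "grip_width": finger opening in m.
Only numpy, scipy, OpenCV 4.12 (cv2) and the standard library are available. Lean on these libraries where they do the work, as an engineer would, in place of code of your own. Each camera call takes 0.05 s, during which the arm holds its last target.

## Working session

There is one attempt and no reset: what is moved stays moved. The work goes in short steps, Python scripts to look and compute and a tool call to move; the robot and the scene stay as the last step left them, time stands still between calls to the robot, and variables do not carry over. Pictures are saved under pics/ and viewed, and the job is handed in when it is done.

Besides the shell and the picture viewer there is one more tool, called after "Call:" as a command line: name --pt "numbers of a row" for each row, then --argument value for the rest. move_arm: Moves the arm, as the interface text tells. Its arguments: {"type":"object","properties":{"offset":{"type":"array","items":{"type":"array","items":{"type":"number"}}},"yaw":{"type":"array","items":{"type":"number"}},"grip":{"type":"number"},"newtons":{"type":"number"}},"required":["offset","yaw"]}

```bash
mkdir -p pics; ls; python3 - <<'E'
from rig import get_state, eyes
import cv2, numpy as np
s=get_state()
for k in s: print(k,s[k])
for n in ["scene","top","wrist"]:
    p,d=eyes.grab_frame(n); cv2.imwrite(f"pics/{n}0.png",p[:,:,::-1]); np.savez(f"{n}0.npz",p=p,d=d)
    ci=eyes.camera_info(n)
    print(n,{k:np.round(v,4).tolist() for k,v in ci.items()})
E
```

```text
pics
time 0.0
joints [ 1.19511846e+00  2.64740411e-01  1.60534792e+00  2.08563036e-05
  1.27372372e+00 -3.68944371e-02]
joint_vel [ 1.40189867e-03 -9.81057197e-04 -9.60192303e-04  6.95112275e-04
 -7.94751871e-05  2.86286218e-04]
tau [ 1.21569765e-04 -5.02112281e+01 -3.56878746e+01  7.29167671e-02
  2.93604098e-02 -2.02471679e-04]
ee_pos [0.22406104 0.63597594 0.23741069]
eef_rot [ 0.69775211 -0.11937572  0.11904048 -0.69621892]
ft_force [ 0.3577282  -0.27095947  0.08367376]
moment [ 0.04262194  0.02718245 -0.03456224]
grip_width 0.08819300659911895
scene {'K': [[399.503, 0.0, 278.6485], [0.0, 399.503, 213.5092], [0.0, 0.0, 1.0]], 'R': [[0.4193, -0.9078, 0.0115], [-0.7309, -0.345, -0.5888], [0.5385, 0.2385, -0.8082]], 't': [-0.2223, 0.4743, 0.8388]}
top {'K': [[485.8987, 0.0, 279.1077], [0.0, 485.8987, 212.9447], [0.0, 0.0, 1.0]], 'R': [[0.0278, -0.9992, 0.0302], [-0.9847, -0.0325, -0.1714], [0.1723, -0.025, -0.9847]], 't': [-0.0021, 0.5832, 1.4022]}
wrist {'K': [[301.9835, 0.0, 280.5185], [0.0, 301.9835, 210.6794], [0.0, 0.0, 1.0]], 'T_tool_cam': [[0.0017, 0.9587, 0.2843, -0.0709], [-0.0005, -0.2843, 0.9587, -0.1465], [1.0, -0.0018, -0.0, -0.0015], [0.0, 0.0, 0.0, 1.0]]}
```

View pics/scene0.png

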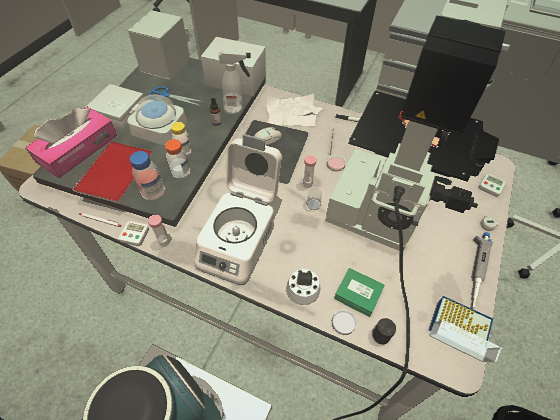

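View pics/top0.png

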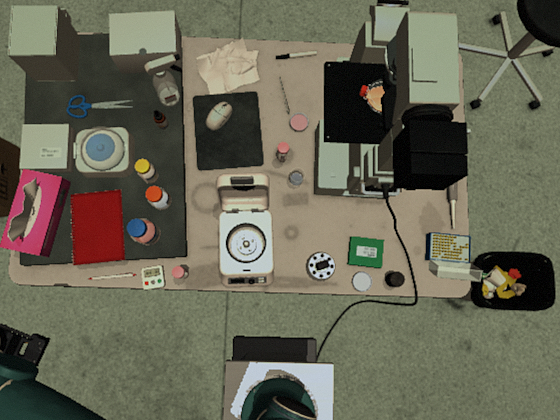

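View pics/wrist0.png

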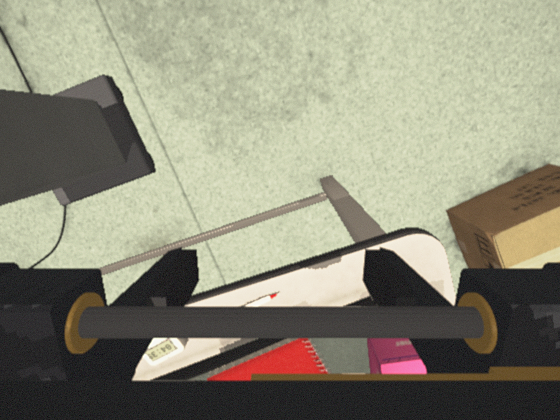

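The scene shows the rotor at top (321,264) / scene (304,285), and the centrifuge at top (246,243) / scene (237,228). The lid is open, leaning away from the robot. I'll zoom in and measure.

```bash
cat > h.py <<'E'
import numpy as np, cv2
from rig import eyes, get_state
from scipy.spatial.transform import Rotation as Ro
def ext(n, s=None):
    ci=eyes.camera_info(n); K=ci['K']
    if n!='wrist': R,t=np.array(ci['R']),np.array(ci['t']); return K,R.T,-R.T@t   # cam->world
    T=np.eye(4); T[:3,:3]=Ro.from_quat(s['eef_rot']).as_matrix(); T[:3,3]=s['ee_pos']
    M=T@np.array(ci['T_tool_cam']); return K,M[:3,:3],M[:3,3]
def ray(E,u,v):
    K,R,c=E; d=R@np.array([(u-K[0,2])/K[0,0],(v-K[1,2])/K[1,1],1.]); return c,d
def onplane(E,u,v,z):
    c,d=ray(E,u,v); return c+d*(z-c[2])/d[2]
def cross(rays):
    A=np.zeros((3,3));b=np.zeros(3)
    for c,d in rays:
        d=d/np.linalg.norm(d);P=np.eye(3)-np.outer(d,d);A+=P;b+=P@c
    x=np.linalg.solve(A,b); return x,[np.linalg.norm(np.cross(x-c,d/np.linalg.norm(d))) for c,d in rays]
def cloud(E,d):
    K,R,c=E; v,u=np.mgrid[:d.shape[0],:d.shape[1]]
    P=np.stack([(u-K[0,2])/K[0,0]*d,(v-K[1,2])/K[1,1]*d,d],-1); return P@R.T+c
E
python3 - <<'E'
from h import *
for n,(a,b,c,d) in dict(top=(150,140,430,310),scene=(120,120,400,350)).items():
    p=cv2.imread(f'pics/{n}0.png')[b:d,a:c]; f=min(800/(c-a),600/(d-b)); cv2.imwrite(f'pics/{n}0z.png',cv2.resize(p,None,fx=f,fy=f,interpolation=cv2.INTER_CUBIC)); print(n,f)
for n,pts in dict(top=[(321,264),(246,243),(295,178),(284,150),(180,271),(362,281),(246,180)],scene=[(304,290),(305,277),(236,230)]).items():
    z=np.load(n+'0.npz'); C=cloud(ext(n),z['d'])
    for u,v in pts: print(n,u,v,np.round(C[v,u],3))
E
```

```text
top 2.857142857142857
scene 2.608695652173913
top 321 264 [ 0.432 -0.109  0.08 ]
top 246 243 [0.487 0.11  0.072]
top 295 178 [ 0.704 -0.032  0.002]
top 284 150 [0.76  0.008 0.11 ]
top 180 271 [0.399 0.288 0.114]
top 362 281 [ 0.39  -0.241  0.013]
top 246 180 [0.629 0.108 0.264]
scene 304 290 [ 0.412 -0.124  0.042]
scene 305 277 [ 0.429 -0.117  0.077]
scene 236 230 [0.482 0.104 0.072]
```

View pics/top0z.png

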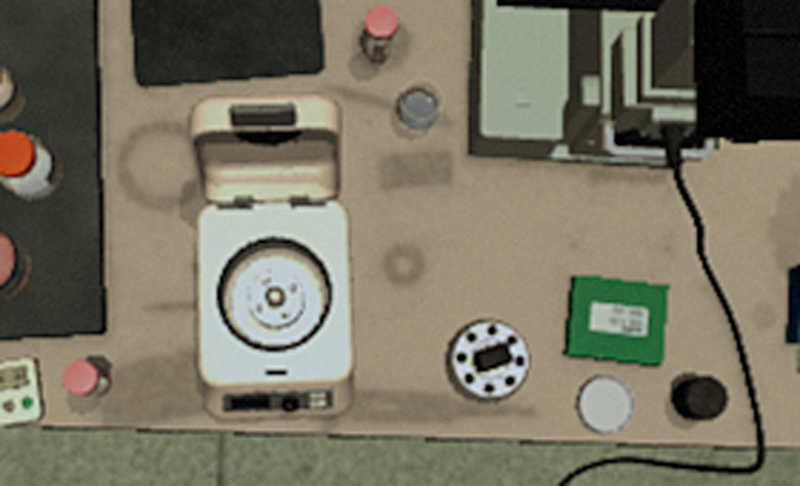

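View pics/scene0z.png

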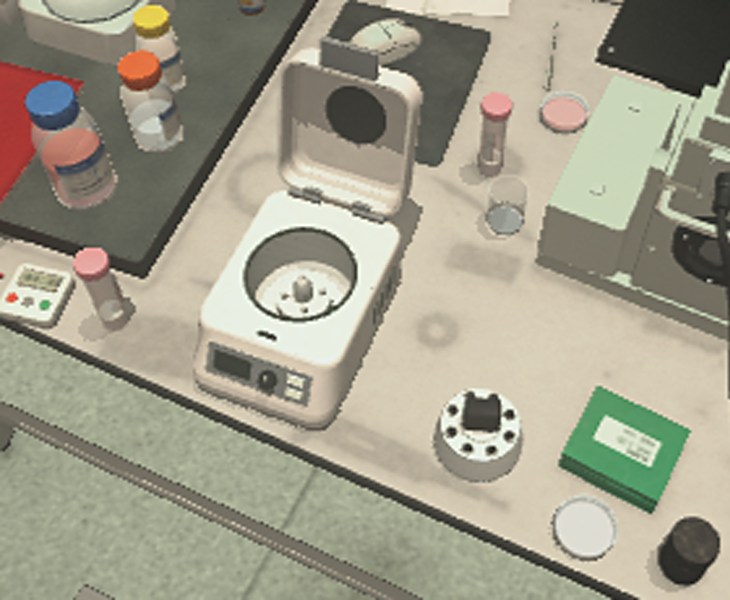

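```bash
cat >> h.py <<'E'
def tool():
    s=get_state(); R=Ro.from_quat(s['eef_rot']).as_matrix()
    print('t',round(s['time'],2),'ee',np.round(s['ee_pos'],4),'F',np.round(s['ft_force'],2),'M',np.round(s['moment'],3),'g',round(s['grip_width'],4))
    print(' yaw of tool z %.4f, tool x %.4f'%(np.arctan2(R[1,2],R[0,2]),np.arctan2(R[1,0],R[0,0])),'yaxis',np.round(R[:,1],3),'j',np.round(s['joints'],3)); return s
E
python3 - <<'E'
from h import *
tool()
for n,box in dict(top=(300,245,345,285),scene=(285,262,325,305)).items():
    z=np.load(n+'0.npz');p=z['p'];E=ext(n);C=cloud(E,z['d'])
    m=np.zeros(p.shape[:2],np.uint8);a,b,c,d=box
    m[b:d,a:c]=(p[b:d,a:c].max(2)<60)&(C[b:d,a:c,2]>.06)
    n_,l,st,ce=cv2.connectedComponentsWithStats(m);i=1+np.argmax(st[1:,4]);print(n,st[i],ce[i])
    P=C[l==i];print('z pct',np.percentile(P[:,2],[5,50,90]));t=P[P[:,2]>.07]
    q=cv2.minAreaRect((t[:,:2]*1000).astype(np.float32));print(len(t),q, t.mean(0))
    # bright rotor
E
```

```text
t 0.15 ee [0.2242 0.6361 0.2377] F [-0.    0.78 -0.21] M [ 0.002 -0.059 -0.042] g 0.0886
 yaw of tool z 1.2320, tool x -0.3388 yaxis [-0.001 -0.002 -1.   ] j [ 1.195  0.265  1.605  0.     1.274 -0.037]
top [316 260  13  10  82] [322.14634146 264.57317073]
z pct [0.07001346 0.07621317 0.07996786]
77 ((431.3225402832031, -113.52648162841797), (19.349571228027344, 32.77030944824219), 22.48072052001953) [ 0.43134162 -0.11320901  0.07650721]
scene [311 274   1   1   1] [311. 274.]
z pct [0.07406878 0.07406878 0.07406878]
1 ((444.4278869628906, -126.84925079345703), (0.0, 0.0), 0.0) [ 0.4444279  -0.12684925  0.07406878]
```

Call:
move_arm --pt "2 -4 2" --pt "4 -8 4" --pt "6 -12 6" --pt "8 -16 6" --pt "10 -20 6" --yaw '[0.07,0.14,0.2,0.27,0.34]'

```text
time: 0.65
ee_pos: [0.325, 0.4353, 0.2996]
eef_rot: [-0.707, -0.002, 0.001, 0.708]
ft_force: [1.2, 0.2, 0.3]
grip_width: 0.0882
```

Call:
move_arm --pt "2 -4 0" --pt "4 -8 0" --pt "6 -12 0" --pt "8 -16 0" --pt "10 -20 0" --yaw '[0,0,0,0,0]'

```text
time: 1.15
ee_pos: [0.4246, 0.2349, 0.2986]
eef_rot: [-0.707, -0.001, 0.001, 0.707]
ft_force: [1.2, 0.3, -0.3]
grip_width: 0.0879
```

Call:
move_arm --pt "2 -4 0" --pt "4 -8 -2" --pt "6 -12 -6" --pt "6.3 -12.6 -10" --pt "6.3 -12.6 -10" --yaw '[0,0,0,0,0]'

```text
time: 1.65
ee_pos: [0.483, 0.1079, 0.192]
eef_rot: [0.708, -0.005, -0.004, -0.706]
ft_force: [-1.7, 0.4, -0.3]
grip_width: 0.0881
```

```bash
python3 - <<'E'
from h import *
s=tool()
p,d=eyes.grab_frame('wrist'); cv2.imwrite('pics/w1.png',p[:,:,::-1]); np.savez('w1.npz',p=p,d=d,pos=s['ee_pos'],rot=s['eef_rot'])
a,b,c,e=180,80,380,260
cv2.imwrite('pics/w1z.png',cv2.resize(p[b:e,a:c,::-1],None,fx=3.3,fy=3.3,interpolation=cv2.INTER_CUBIC))
E
```

```text
t 1.65 ee [0.483  0.1079 0.192 ] F [-1.7   0.39 -0.27] M [0.036 0.033 0.005] g 0.0881
 yaw of tool z 1.5686, tool x -0.0023 yaxis [-0.013 -0.002 -1.   ] j [ 0.17  -0.036  2.025 -0.     1.165 -1.399]
```

View pics/w1.png

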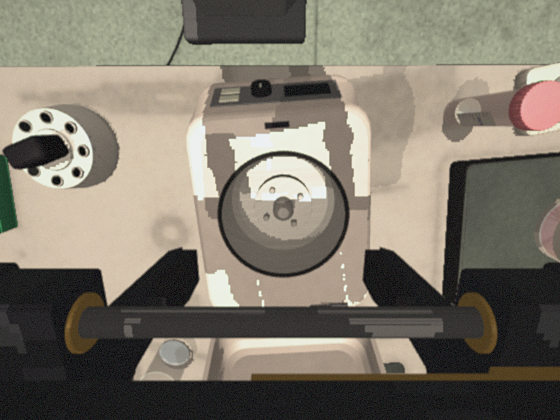

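View pics/w1z.png

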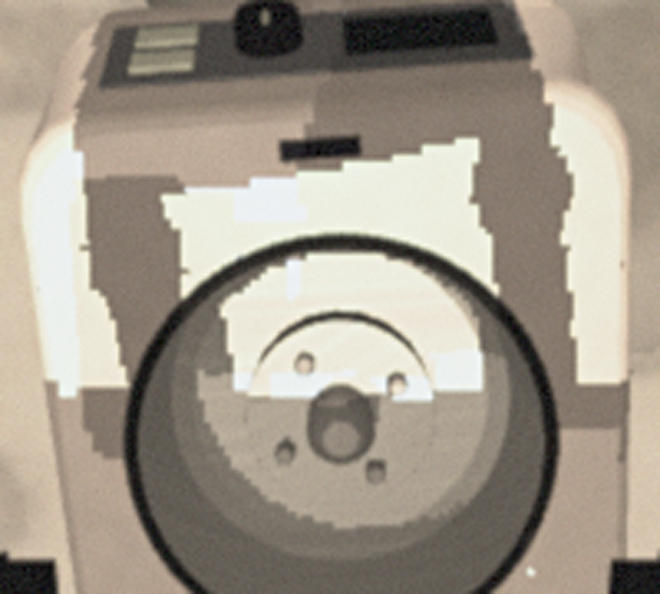

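The wrist view shows the bowl, the spindle tip at about (283,212) and four pins at about (272,190), (300,195), (294,222) and (267,217), so I can read the hub's turn by sight.

```bash
python3 - <<'E'
from h import *
z=np.load('w1.npz'); E=ext('wrist',dict(ee_pos=z['pos'],eef_rot=z['rot']))
pins=np.array([(305,362),(397,380),(376,468),(286,451)])/3.3+[180,80]-.35
X=np.array([onplane(E,u,v,.051) for u,v in pins]); c=X.mean(0); print(np.round(X,4),'centre',c.round(4))
D=X[:,:2]-c[:2]; print('r',np.linalg.norm(D,axis=1).round(4)); a=np.degrees(np.arctan2(D[:,1],D[:,0]))%90; print('ang mod90',a)
print('tip',onplane(E,341/3.3+180-.35,437/3.3+80-.35,.071).round(4))
C=cloud(E,z['d'])
for u,v in pins.astype(int): print('z',C[v,u].round(4))
print('tipz',C[212,283].round(4), 'flange', C[205,268].round(4), C[200,262].round(4),'deck',C[140,280].round(4))
# rim from depth/dark ring
g=z['p'].max(2); m=((g<50)).astype(np.uint8); m[:140]=0;m[285:]=0;m[:,:205]=0;m[:,365:]=0
n_,l,st,ce=cv2.connectedComponentsWithStats(m)
i=1+np.argmax(st[1:,4]);print(st[i]); cs,_=cv2.findContours((l==i).astype(np.uint8),cv2.RETR_EXTERNAL,cv2.CHAIN_APPROX_NONE)
q=max(cs,key=len)[:,0]; P=np.array([onplane(E,u,v,.085)[:2] for u,v in q if v<268])
A=np.c_[2*P,np.ones(len(P))]; r=np.linalg.lstsq(A,(P**2).sum(1),rcond=None)[0]; print('rim',r[:2],np.sqrt(r[2]+(r[:2]**2).sum()))
# casing edges orientation via top depth: hinge
zt=np.load('top0.npz');Ct=cloud(ext('top'),zt['d']);M=(abs(Ct[...,2]-.086)<.006)&(abs(Ct[...,0]-.49)<.14)&(abs(Ct[...,1]-.11)<.1)
print('deck rect',cv2.minAreaRect((Ct[M][:,:2]*1000).astype(np.float32)), Ct[M].mean(0))
E
```

```text
[[0.4733 0.0972 0.051 ]
 [0.4788 0.1244 0.051 ]
 [0.5062 0.1184 0.051 ]
 [0.5007 0.0911 0.051 ]] centre [0.4897 0.1077 0.051 ]
r [0.0196 0.0199 0.0196 0.0199]
ang mod90 [32.74572154 33.32134552 32.84816979 33.32926664]
tip [0.4906 0.1076 0.071 ]
z [0.4722 0.0972 0.0543]
z [0.4779 0.1234 0.0515]
z [0.505  0.1177 0.0532]
z [0.4994 0.091  0.0542]
tipz [0.4906 0.1076 0.0705] flange [0.4906 0.0927 0.0451] [0.4852 0.0868 0.0459] deck [0.425  0.1052 0.0841]
[ 218  152  131  125 1022]
rim [0.49141533 0.10751368] 0.05675361818643085
deck rect ((507.771240234375, 110.89706420898438), (227.15379333496094, 155.52207946777344), 3.8453187942504883) [0.49790921 0.10993218 0.08617699]
```

Call:
move_arm --pt "-1 -4 0" --pt "-2 -8 0" --pt "-3 -12 0" --pt "-4 -16 0" --pt "-5 -20 0" --yaw '[-0.14,-0.28,-0.42,-0.56,-0.7]'

```text
time: 2.2
ee_pos: [0.4385, -0.0898, 0.202]
eef_rot: [-0.664, 0.242, -0.245, 0.664]
ft_force: [-0.1, -0.4, 0.4]
grip_width: 0.0878
```

Call:
move_arm --pt "-0.6 -2.3 -1" --pt "-0.6 -2.3 -2" --pt "-0.6 -2.3 -3" --pt "-0.6 -2.3 -3" --pt "-0.6 -2.3 -3" --yaw '[-0.14,-0.28,-0.42,-0.48,-0.48]'

```text
time: 2.7
ee_pos: [0.4328, -0.1117, 0.171]
eef_rot: [-0.588, 0.392, -0.394, 0.588]
ft_force: [0.0, 0.2, -0.2]
grip_width: 0.088
```

```bash
python3 - <<'E'
from h import *
s=tool()
p,d=eyes.grab_frame('wrist'); cv2.imwrite('pics/w2.png',p[:,:,::-1]); np.savez('w2.npz',p=p,d=d,pos=s['ee_pos'],rot=s['eef_rot'])
E
```

```text
t 2.7 ee [ 0.4328 -0.1117  0.171 ] F [ 0.04  0.22 -0.23] M [-0.056  0.004  0.024] g 0.088
 yaw of tool z 0.3932, tool x -1.1776 yaxis [ 0.003 -0.001 -1.   ] j [-0.309 -0.124  2.147  0.     1.116 -0.702]
```

View pics/w2.png

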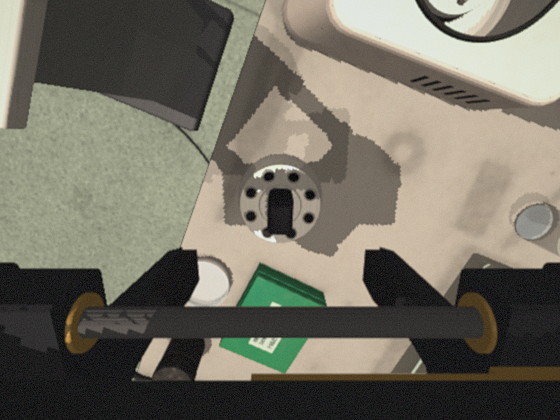

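The rotor is centred at about (280,205). Its bar runs vertically in the picture, so the jaws close across its thickness. Next I'll refine the position.

```bash
python3 - <<'E'
from h import *
z=np.load('w2.npz'); E=ext('wrist',dict(ee_pos=z['pos'],eef_rot=z['rot'])); p=z['p'];C=cloud(E,z['d'])
m=np.zeros(p.shape[:2],np.uint8); m[170:250,250:312]=((p.max(2)<60)&(C[...,2]>.055))[170:250,250:312]
m2=np.zeros_like(m); m2[170:250,250:312]=(abs(C[...,2]-.076)<.004)[170:250,250:312]
for k in (m,m2):
    n_,l,st,ce=cv2.connectedComponentsWithStats(k);i=1+np.argmax(st[1:,4]);print(st[i],ce[i])
    v,u=np.nonzero(l==i);P=np.array([onplane(E,a,b,.076)[:2] for a,b in zip(u,v)]);r=cv2.minAreaRect((P*1e4).astype(np.float32));print('rect mm',np.array(r[0])/10,np.array(r[1])/10,r[2],'medz',np.median(C[l==i][:,2]))
# top face of rotor body: z~.040
M=(abs(C[...,2]-.040)<.004)&(np.hypot(C[...,0]-.432,C[...,1]+.112)<.06)
P=C[M];print(len(P),P.mean(0)); (c,r)=cv2.minEnclosingCircle((P[:,:2]*1e3).astype(np.float32));print(c,r)
im=cv2.resize(p[150:260,230:340,::-1],None,fx=5,fy=5,interpolation=cv2.INTER_CUBIC);cv2.imwrite('pics/w2z.png',im)
# scene+top ray crossing of bar top centre
E1,E2=ext('top'),ext('scene')
for n in('top','scene'):
    q=np.load(n+'0.npz');Q=cloud(ext(n),q['d']);K=(Q[...,2]>.068)&(np.hypot(Q[...,0]-.432,Q[...,1]+.112)<.035);v,u=np.nonzero(K);print(n,len(u),u.mean(),v.mean(),Q[K].mean(0))
E
```

```text
[ 267  190   26   45 1047] [279.65616046 211.77745941]
rect mm [ 433.92070312 -113.98137207] [20.45793304 38.45679626] 20.55095672607422 medz 0.07634799093859529
[267 194  27  41 993] [279.65760322 214.06344411]
rect mm [ 434.8890625  -115.59938965] [21.59245758 35.17816772] 21.69770050048828 medz 0.07645970753549136
3825 [ 0.43335858 -0.11230134  0.04130168]
(434.9804382324219, -116.69871520996094) 39.4415283203125
top 90 322.76666666666665 264.26666666666665 [ 0.43211281 -0.11412862  0.0763022 ]
scene 121 304.5702479338843 276.54545454545456 [ 0.4310727  -0.11515767  0.07438515]
```

View pics/w2z.png

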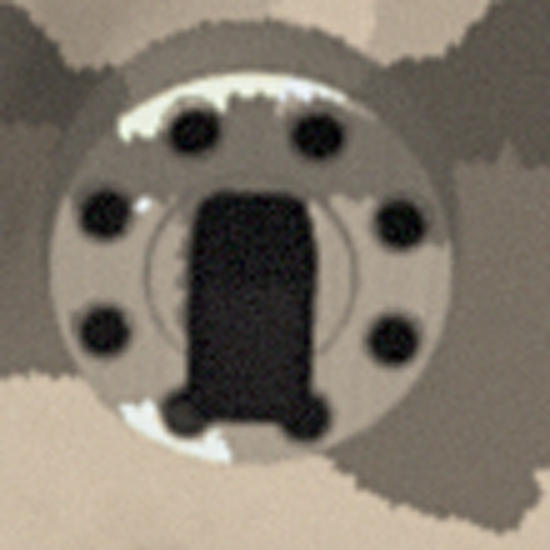

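```bash
python3 - <<'E'
from h import *
z=np.load('w2.npz'); E=ext('wrist',dict(ee_pos=z['pos'],eef_rot=z['rot']))
W=np.array([(195,131),(318,135),(400,222),(393,341),(305,413),(105,331),(106,214)])
X=np.array([onplane(E,u/5+230-.4,v/5+150-.4,.041)[:2] for u,v in W])
A=np.c_[2*X,np.ones(len(X))]; r=np.linalg.lstsq(A,(X**2).sum(1),rcond=None)[0]; print('wells',r[:2],np.sqrt(r[2]+(r[:2]**2).sum()))
a=np.degrees(np.arctan2(*(X-r[:2]).T[::-1]));print(a, (a%45))
print(cross([ray(ext('top'),322.8,264.3),ray(ext('scene'),304.6,276.5),ray(E,279.7,214)]))
E
```

```text
wells [ 0.43544005 -0.1169728 ] 0.029888193707409944
[ 132.81429339   87.98056503   43.26870122   -2.82895665  -46.809634
 -136.53560998  178.27397001] [42.81429339 42.98056503 43.26870122 42.17104335 43.190366   43.46439002
 43.27397001]
(array([ 0.43322995, -0.1152682 ,  0.07232921]), [np.float64(0.001088311453857872), np.float64(0.0009866625322761734), np.float64(0.0020579331788481126)])
```

Call:
move_arm --pt "0.2 -0.5 -4" --pt "0.2 -0.5 -8" --pt "0.2 -0.5 -11" --pt "0.2 -0.5 -12.2" --pt "0.2 -0.5 -12.2" --yaw '[-0.035,-0.035,-0.035,-0.035,-0.035]'

```text
time: 3.25
ee_pos: [0.4328, -0.1167, 0.0461]
eef_rot: [0.581, -0.404, 0.402, -0.581]
ft_force: [0.3, -0.4, -0.7]
grip_width: 0.0881
```

Call:
move_arm --pt "0 0 0" --pt "0 0 0" --pt "0 0 0" --pt "0 0 0" --pt "0 0 0" --yaw '[0,0,0,0,0]' --grip 3.0 --newtons 20

```text
time: 3.75
ee_pos: [0.4338, -0.1176, 0.0474]
eef_rot: [-0.581, 0.403, -0.404, 0.581]
ft_force: [0.2, 0.9, -0.8]
grip_width: 0.0504
```

```bash
python3 - <<'E'
from h import *
s=tool()
p,d=eyes.grab_frame('wrist'); cv2.imwrite('pics/w3.png',p[:,:,::-1])
E
```

```text
t 3.75 ee [ 0.4338 -0.1176  0.0474] F [ 0.19  0.9  -0.83] M [-0.057 -0.021 -0.026] g 0.0504
 yaw of tool z 0.3570, tool x -1.2138 yaxis [ 0.001 -0.    -1.   ] j [-0.32   0.048  2.245 -0.     0.847 -0.677]
```

View pics/w3.png

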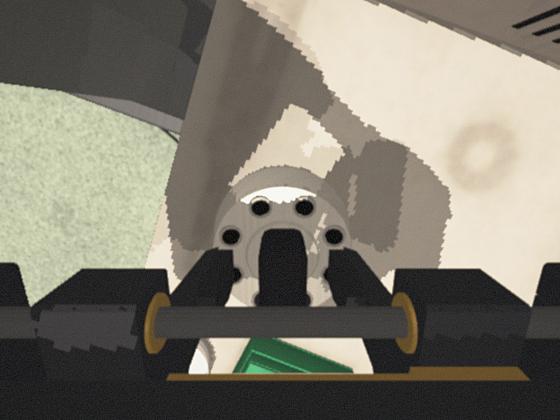

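The fingers straddle the bar evenly, with the bar at column 283 and the tips at about 232 and 330. I'll close on it.

Call:
move_arm --pt "0 0 0" --pt "0 0 0" --pt "0 0 0" --pt "0 0 0" --pt "0 0 0" --yaw '[0,0,0,0,0]' --grip 1.0 --newtons 30

```text
time: 4.3
ee_pos: [0.4336, -0.1174, 0.0467]
eef_rot: [-0.581, 0.403, -0.403, 0.581]
ft_force: [1.2, -0.2, -0.6]
grip_width: 0.0217
```

Call:
move_arm --pt "0 0 0" --pt "0 0 0" --pt "0 0 0" --pt "0 0 0.5" --pt "0 0 2" --yaw '[0,0,0,0,0]'

```text
time: 4.8
ee_pos: [0.4303, -0.1165, 0.0648]
eef_rot: [0.582, -0.405, 0.401, -0.58]
ft_force: [-0.3, 0.4, -3.8]
grip_width: 0.0219
```

Call:
move_arm --pt "0 0 3" --pt "0 1 6" --pt "0 3 9" --pt "1 6 10" --pt "2 10 10" --yaw '[0,0.1,0.24,0.38,0.52]'

```text
time: 5.3
ee_pos: [0.4543, -0.0175, 0.1689]
eef_rot: [-0.665, 0.238, -0.241, 0.665]
ft_force: [0.9, 0.3, -4.1]
grip_width: 0.0217
```

Call:
move_arm --pt "1 4 0" --pt "2 8 0" --pt "3 11 0" --pt "3.6 12.5 0" --pt "3.6 12.5 0" --yaw '[0.14,0.28,0.42,0.56,0.7]'

```text
time: 5.8
ee_pos: [0.4887, 0.1096, 0.1659]
eef_rot: [-0.707, -0.004, 0.006, 0.707]
ft_force: [-0.2, -0.2, -4.0]
grip_width: 0.022
```

Call:
move_arm --pt "0 0 0" --pt "0 0 0" --pt "0 0 0" --pt "0 0 0" --pt "0 0 0" --yaw '[0.14,0.28,0.42,0.56,0.57]'

```text
time: 6.3
ee_pos: [0.488, 0.1073, 0.1657]
eef_rot: [-0.678, -0.2, 0.202, 0.678]
ft_force: [1.1, -0.4, -4.5]
grip_width: 0.0221
```

```bash
python3 - <<'E'
from h import *
s=tool()
p,d=eyes.grab_frame('wrist'); cv2.imwrite('pics/w4.png',p[:,:,::-1]); np.savez('w4.npz',p=p,d=d,pos=s['ee_pos'],rot=s['eef_rot'])
cv2.imwrite('pics/w4z.png',cv2.resize(p[180:310,200:360,::-1],None,fx=5,fy=4.6,interpolation=cv2.INTER_CUBIC))
p,d=eyes.grab_frame('scene'); cv2.imwrite('pics/s4.png',cv2.resize(p[120:350,120:400,::-1],None,fx=2.6,fy=2.6,interpolation=cv2.INTER_CUBIC)); np.savez('s4.npz',p=p,d=d)
tool()
E
```

```text
t 6.3 ee [0.488  0.1073 0.1657] F [ 1.1  -0.36 -4.46] M [ 0.068  0.017 -0.01 ] g 0.0221
 yaw of tool z 2.1479, tool x 0.5771 yaxis [-0.003 -0.001 -1.   ] j [ 0.167 -0.008  2.049 -0.     1.104 -1.981]
t 6.4 ee [0.4884 0.1074 0.1661] F [ 0.54 -0.25 -4.59] M [ 0.07  -0.017  0.048] g 0.0217
 yaw of tool z 2.1440, tool x 0.5732 yaxis [-0.002 -0.    -1.   ] j [ 0.167 -0.008  2.048 -0.     1.103 -1.977]
```

View pics/w4.png

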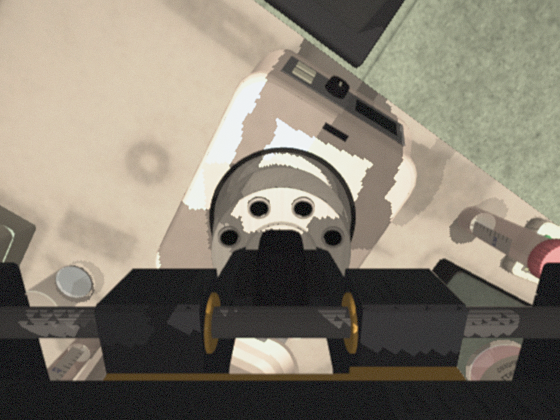

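View pics/s4.png

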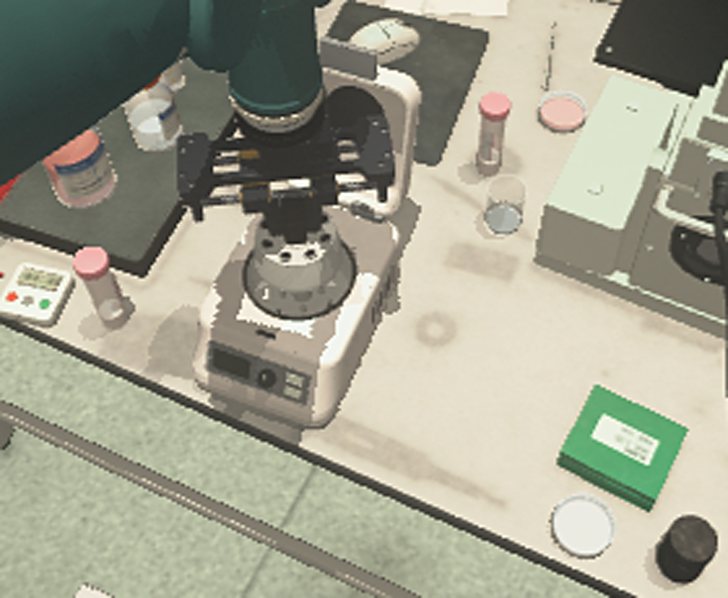

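The wrist view shows the held rotor with wells at (259,208), (303,208), (229,237) and (333,237), level and square to the jaws. Next I'll find its axis relative to the TCP.

```bash
python3 - <<'E'
from h import *
z=np.load('w4.npz'); s=dict(ee_pos=z['pos'],eef_rot=z['rot']);E=ext('wrist',s);C=cloud(E,z['d']);p=z['p']
m=np.zeros(p.shape[:2],np.uint8); m[195:250,215:350]=(p.max(2)<55)[195:250,215:350]
n_,l,st,ce=cv2.connectedComponentsWithStats(m)
W=[]
for i in range(1,n_):
    if 80<st[i,4]<500 and st[i,3]<25: W.append(ce[i]);print(st[i],ce[i].round(1))
print('body z',[C[v,u,2].round(4) for u,v in ((281,205),(245,222),(318,222),(281,195))])
for zz in (.157,.160):
    X=np.array([onplane(E,u,v,zz)[:2] for u,v in W]); 
    A=np.c_[2*X,np.ones(len(X))]; r=np.linalg.lstsq(A,(X**2).sum(1),rcond=None)[0]; print('centre',r[:2],np.sqrt(r[2]+(r[:2]**2).sum()))
    R=Ro.from_quat(z['rot']).as_matrix(); print(' in tool',(R.T@(np.r_[r[:2],zz]-z['pos'])).round(4))
    a=np.degrees(np.arctan2(*(X-r[:2]).T[::-1]));print(a%45-22.5)
E
```

```text
[251 202  17  14 182] [258.6 208.2]
[295 202  17  14 188] [302.8 208.3]
[221 230  17  15 198] [229.1 237.2]
[324 230  18  16 204] [332.3 237.4]
body z [np.float64(0.1601), np.float64(0.16), np.float64(0.1605), np.float64(0.1603)]
centre [0.48963621 0.10499912] 0.030780182938946108
 in tool [ 0.0001  0.0087 -0.0029]
[-12.05611154 -12.24407185 -12.15662859 -12.16409972]
centre [0.48846129 0.10422939] 0.030186317843086955
 in tool [-0.0013  0.0057 -0.0029]
[-12.05611154 -12.24407185 -12.15662859 -12.16409972]
```

```bash
python3 - <<'E'
from h import *
z=np.load('w4.npz'); ci=eyes.camera_info('wrist'); T=np.array(ci['T_tool_cam']); print(T.round(5).tolist())
def z3(n,src,a,b,c,d,f):
    p=np.load(src)['p'][b:d,a:c,::-1]; cv2.imwrite(f'pics/{n}.png',cv2.resize(p,None,fx=f,fy=f,interpolation=cv2.INTER_CUBIC))
z3('s0hub','scene0.npz',200,195,275,255,10)
z3('t0hub','top0.npz',215,215,280,275,10)
z3('s4rot','s4.npz',200,190,275,250,10)
E
```

```text
[[0.0017, 0.95858, 0.28483, -0.07311], [-0.00068, -0.28483, 0.95858, -0.14655], [1.0, -0.00182, 0.00017, -0.00291], [0.0, 0.0, 0.0, 1.0]]
```

View pics/s0hub.png

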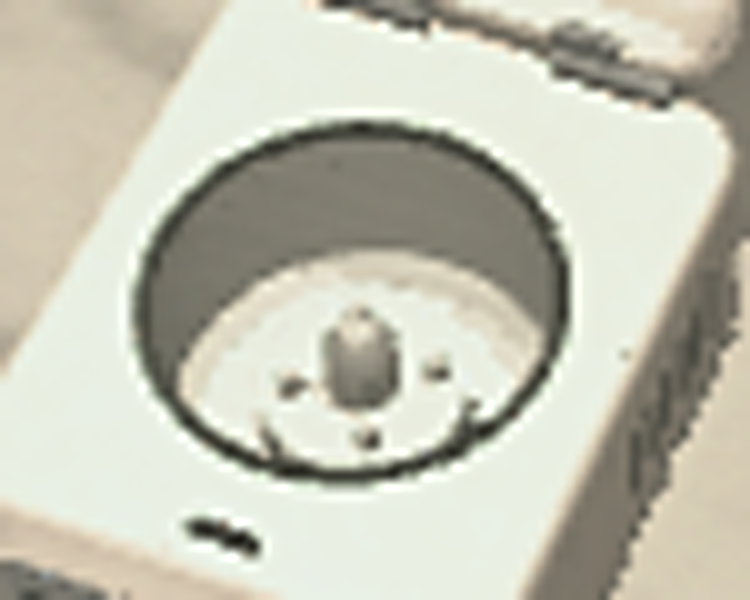

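View pics/t0hub.png

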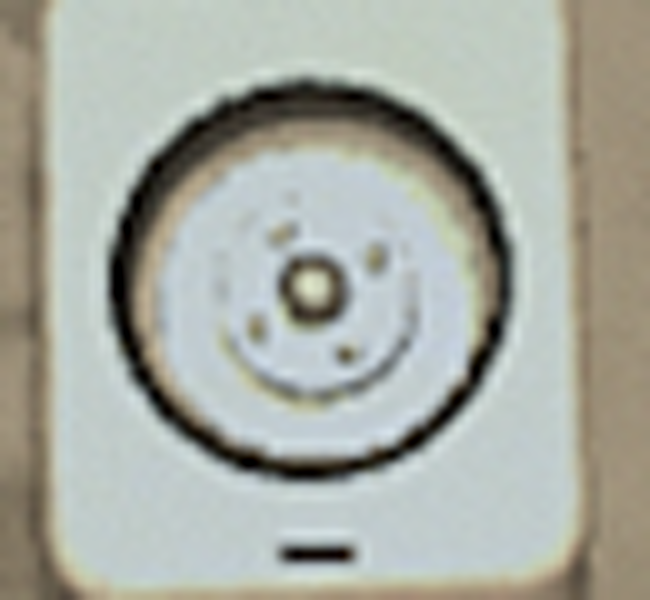

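View pics/s4rot.png

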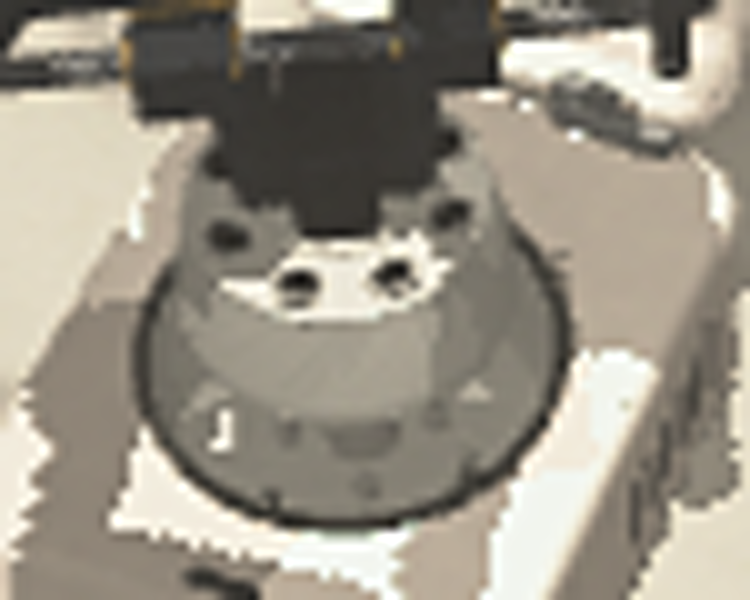

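The wrist calibration differs from the first reading (-0.0709/-0.0015 against -0.0731/-0.0029), so I'll check whether it varies from call to call.

```bash
python3 - <<'E'
from h import *
for n in ('wrist','wrist','wrist','top','top','scene','scene'):
    c=eyes.camera_info(n); print(n, np.array(c['T_tool_cam'])[:3,3].round(5) if n=='wrist' else ( (-np.array(c['R']).T@c['t']).round(5)), c['K'][0,2])
s=get_state(); print(s['joints'][5],s['joints'])
# hub tip from top0/scene0 ; wells in scene4
t=(215+311/10-.45,215+287/10-.45); sc=(200+358/10-.45,195+318/10-.45)
E1,E2=ext('top'),ext('scene')
print('tip top',onplane(E1,*t,.071).round(4),'scene',onplane(E2,*sc,.071).round(4),'cross',cross([ray(E1,*t),ray(E2,*sc)]))
W=np.array([(229,238),(298,287),(397,277),(452,213),(440,140),(215,160)])
X=np.array([onplane(E2,200+u/10-.45,190+v/10-.45,.1595)[:2] for u,v in W])
A=np.c_[2*X,np.ones(len(X))]; r=np.linalg.lstsq(A,(X**2).sum(1),rcond=None)[0]; print('rotor in scene',r[:2],np.sqrt(r[2]+(r[:2]**2).sum()),X.round(4).tolist())
pt=np.array([(282,236),(376,258),(347,354),(257,329)])/10+[215-.45,215-.45]
Y=np.array([onplane(E1,u,v,.05)[:2] for u,v in pt]);c=Y.mean(0);print('pins top',c,np.degrees(np.arctan2(*(Y-c).T[::-1]))%90)
E
```

```text
wrist [-0.07311 -0.14655 -0.00291] 280.5185115267347
wrist [-0.07311 -0.14655 -0.00291] 280.5185115267347
wrist [-0.07311 -0.14655 -0.00291] 280.5185115267347
top [0.33272 0.05185 1.48083] 279.1077377020174
top [0.33272 0.05185 1.48083] 279.1077377020174
scene [-0.01181 -0.23823  0.95976] 278.6485098671057
scene [-0.01181 -0.23823  0.95976] 278.6485098671057
-1.9773084240879444 [ 1.66700093e-01 -8.10198706e-03  2.04841810e+00 -6.27147791e-05
  1.10318187e+00 -1.97730842e+00]
tip top [0.4867 0.1109 0.071 ] scene [0.492  0.1113 0.071 ] cross (array([0.4867737 , 0.10945757, 0.07857579]), [np.float64(0.001449879963637403), np.float64(0.0014498799636375845)])
rotor in scene [0.48664431 0.10751257] 0.030671344430956 [[0.4625, 0.1239], [0.4567, 0.1013], [0.4697, 0.0807], [0.4928, 0.0776], [0.5118, 0.091], [0.4821, 0.139]]
pins top [0.48692654 0.11038766] [31.95569679 32.92293492 29.77627307 32.80883334]
```

```bash
python3 - <<'E'
from h import *
z=np.load('w1.npz'); E=ext('wrist',dict(ee_pos=z['pos'],eef_rot=z['rot']))
pins=np.array([(305,362),(397,380),(376,468),(286,451)])/3.3+[180,80]-.35
X=np.array([onplane(E,u,v,.051) for u,v in pins]); print(X.mean(0))
print('tip',onplane(E,341/3.3+180-.35,437/3.3+80-.35,.071).round(4))
R=Ro.from_quat(z['rot']).as_matrix();print('in tool',(R.T@(np.r_[X.mean(0)]-z['pos'])).round(4))
E
```

```text
[0.48832972 0.1071088  0.051     ]
tip [0.4892 0.107  0.071 ]
in tool [ 0.0071  0.1409 -0.0004]
```

Call:
move_arm --pt "0.1 0.3 -1" --pt "0.1 0.3 -2" --pt "0.1 0.3 -3" --pt "0.1 0.3 -3.8" --pt "0.1 0.3 -3.8" --yaw '[0,0,0,0,0]'

```text
time: 6.9
ee_pos: [0.4887, 0.1103, 0.1265]
eef_rot: [-0.678, -0.199, 0.202, 0.678]
ft_force: [0.3, 0.4, -4.0]
grip_width: 0.022
```

```bash
python3 - <<'E'
from h import *
s=tool()
p,d=eyes.grab_frame('scene'); cv2.imwrite('pics/s5.png',cv2.resize(p[190:270,190:290,::-1],None,fx=7,fy=7,interpolation=cv2.INTER_CUBIC))
tool()
E
```

```text
t 6.9 ee [0.4887 0.1103 0.1265] F [ 0.27  0.36 -4.04] M [0.045 0.115 0.003] g 0.022
 yaw of tool z 2.1467, tool x 0.5759 yaxis [-0.004 -0.001 -1.   ] j [ 0.172  0.038  2.082 -0.     1.026 -1.974]
t 6.95 ee [0.4894 0.1105 0.1274] F [-0.16  0.21 -5.19] M [0.113 0.054 0.005] g 0.0216
 yaw of tool z 2.1468, tool x 0.5760 yaxis [-0.002 -0.    -1.   ] j [ 0.172  0.037  2.08  -0.     1.026 -1.974]
```

View pics/s5.png

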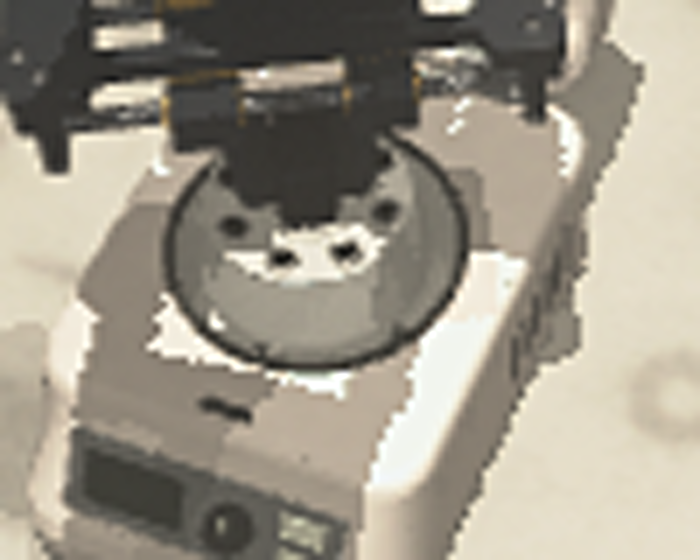

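The rotor looks centred in the bowl, so I'll lower it slowly while watching the forces.

Call:
move_arm --pt "0 0 -0.3" --pt "0 0 -0.6" --pt "0 0 -0.9" --pt "0 0 -1.2" --pt "0 0 -1.2" --yaw '[0,0,0,0,0]'

```text
time: 7.45
ee_pos: [0.4899, 0.1106, 0.1162]
eef_rot: [-0.678, -0.201, 0.201, 0.678]
ft_force: [-0.6, -0.0, -5.4]
grip_width: 0.0214
```

Call:
move_arm --pt "0 0 -0.2" --pt "0 0 -0.4" --pt "0 0 -0.6" --pt "0 0 -0.6" --pt "0 0 -0.6" --yaw '[0,0,0,0,0]'

```text
time: 7.95
ee_pos: [0.4903, 0.1106, 0.1106]
eef_rot: [-0.678, -0.201, 0.201, 0.678]
ft_force: [0.6, 0.1, -4.4]
grip_width: 0.0219
```

Call:
move_arm --pt "0 0 -0.1" --pt "0 0 -0.2" --pt "0 0 -0.3" --pt "0 0 -0.4" --pt "0 0 -0.4" --yaw '[0,0,0,0,0]'

```text
time: 8.45
ee_pos: [0.4903, 0.1106, 0.1065]
eef_rot: [0.678, 0.201, -0.201, -0.678]
ft_force: [-0.5, 0.5, -4.8]
grip_width: 0.0219
```

```bash
python3 -c "
from h import *
tool()"
```

```text
t 8.45 ee [0.4903 0.1106 0.1065] F [-0.48  0.5  -4.78] M [ 0.055  0.02  -0.044] g 0.0219
 yaw of tool z 2.1471, tool x 0.5763 yaxis [-0. -0. -1.] j [ 0.172  0.063  2.097 -0.     0.981 -1.975]
```

Call:
move_arm --pt "0 0 -0.2" --pt "0 0 -0.4" --pt "0 0 -0.6" --pt "0 0 -0.8" --pt "0 0 -0.8" --yaw '[0,0,0,0,0]'

```text
time: 8.95
ee_pos: [0.4903, 0.1106, 0.0984]
eef_rot: [-0.678, -0.201, 0.201, 0.678]
ft_force: [0.4, -0.3, -4.6]
grip_width: 0.0218
```

```bash
python3 -c "
from h import *
tool()"
```

```text
t 8.95 ee [0.4903 0.1106 0.0984] F [ 0.37 -0.28 -4.57] M [ 0.11  -0.111 -0.038] g 0.0218
 yaw of tool z 2.1470, tool x 0.5762 yaxis [-0.  0. -1.] j [ 0.172  0.073  2.104  0.     0.965 -1.975]
```

Call:
move_arm --pt "0 0 -0.1" --pt "0 0 -0.2" --pt "0 0 -0.3" --pt "0 0 -0.4" --pt "0 0 -0.4" --yaw '[0,0,0,0,0]'

```text
time: 9.45
ee_pos: [0.4903, 0.1106, 0.0946]
eef_rot: [-0.678, -0.201, 0.201, 0.678]
ft_force: [1.2, 0.2, -3.7]
grip_width: 0.0218
```

Call:
move_arm --pt "0 0 -0.1" --pt "0 0 -0.2" --pt "0 0 -0.3" --pt "0 0 -0.3" --pt "0 0 -0.3" --yaw '[0,0,0,0,0]'

```text
time: 9.95
ee_pos: [0.4903, 0.1106, 0.0917]
eef_rot: [-0.678, -0.201, 0.201, 0.678]
ft_force: [-0.2, 0.4, -5.1]
grip_width: 0.0216
```

```bash
python3 -c "
from h import *
tool()"
```

```text
t 9.95 ee [0.4903 0.1106 0.0917] F [-0.21  0.41 -5.11] M [ 0.146 -0.065  0.018] g 0.0216
 yaw of tool z 2.1470, tool x 0.5762 yaxis [-0. -0. -1.] j [ 0.172  0.082  2.109  0.     0.951 -1.975]
```

Call:
move_arm --pt "0 0 -0.05" --pt "0 0 -0.1" --pt "0 0 -0.15" --pt "0 0 -0.15" --pt "0 0 -0.15" --yaw '[0,0,0,0,0]'

```text
time: 10.45
ee_pos: [0.4904, 0.1107, 0.0904]
eef_rot: [-0.678, -0.201, 0.201, 0.678]
ft_force: [0.3, 0.1, -2.5]
grip_width: 0.0219
```

Call:
move_arm --pt "0 0 -0.05" --pt "0 0 -0.1" --pt "0 0 -0.15" --pt "0 0 -0.15" --pt "0 0 -0.15" --yaw '[0,0,0,0,0]'

```text
time: 10.95
ee_pos: [0.4904, 0.1107, 0.0889]
eef_rot: [-0.678, -0.201, 0.201, 0.678]
ft_force: [-2.4, 0.2, 1.4]
grip_width: 0.0215
```

```bash
python3 - <<'E'
from h import *
tool()
p,d=eyes.grab_frame('scene'); cv2.imwrite('pics/s6.png',cv2.resize(p[190:270,190:290,::-1],None,fx=7,fy=7,interpolation=cv2.INTER_CUBIC))
tool()
E
```

```text
t 10.95 ee [0.4904 0.1107 0.0889] F [-2.41  0.16  1.39] M [0.091 0.343 0.032] g 0.0215
 yaw of tool z 2.1470, tool x 0.5762 yaxis [ 0.  0. -1.] j [ 0.172  0.086  2.11   0.     0.945 -1.975]
t 11.0 ee [0.4905 0.1107 0.0889] F [-1.4  -0.29  1.76] M [ 0.111  0.305 -0.035] g 0.0215
 yaw of tool z 2.1470, tool x 0.5762 yaxis [ 0.  0. -1.] j [ 0.172  0.086  2.11   0.     0.945 -1.975]
```

View pics/s6.png

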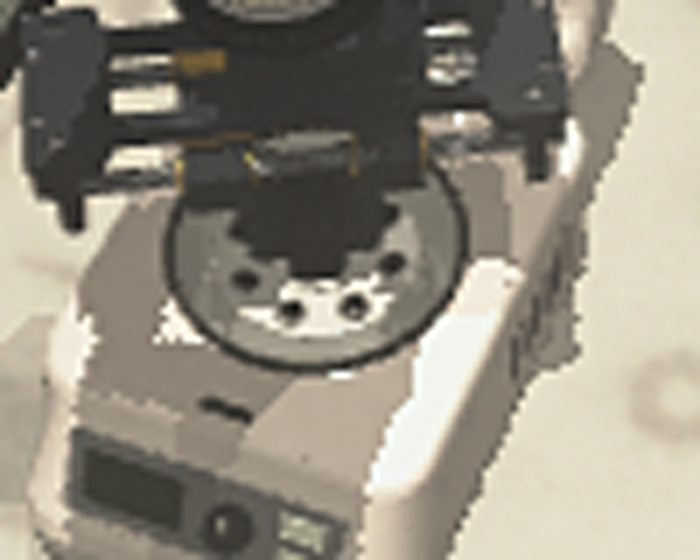

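Contact began at TCP z of about 0.0915, which puts the underside near 0.045. That is the flange height, about 8 mm below where the rotor would lie on the pin tips, so it dropped straight over the pins. I'll ease off a little and let go.

Call:
move_arm --pt "0 0 0.05" --pt "0 0 0.08" --pt "0 0 0.08" --pt "0 0 0.08" --pt "0 0 0.08" --yaw '[0,0,0,0,0]'

```text
time: 11.5
ee_pos: [0.4904, 0.1107, 0.0895]
eef_rot: [-0.678, -0.201, 0.201, 0.678]
ft_force: [-0.2, 1.7, -0.3]
grip_width: 0.0218
```

Call:
move_arm --pt "0 0 0" --pt "0 0 0" --pt "0 0 0" --pt "0 0 0" --pt "0 0 0" --yaw '[0,0,0,0,0]' --grip 5.0

```text
time: 12.0
ee_pos: [0.4905, 0.1106, 0.0896]
eef_rot: [0.678, 0.201, -0.201, -0.678]
ft_force: [0.1, 0.1, -0.6]
grip_width: 0.0499
```

Call:
move_arm --pt "0 0 0" --pt "0 0 0" --pt "0 0 1" --pt "0 0 3" --pt "0 0 6" --yaw '[0,0,0,0,0]'

```text
time: 12.5
ee_pos: [0.4888, 0.1104, 0.149]
eef_rot: [-0.678, -0.2, 0.202, 0.678]
ft_force: [-0.6, 0.6, -0.6]
grip_width: 0.0499
```

Call:
move_arm --pt "-1 0 3" --pt "-2 0 5" --pt "-2 0 5" --pt "-2 0 5" --pt "-2 0 5" --yaw '[0,0,0,0,0]'

```text
time: 13.0
ee_pos: [0.4698, 0.1105, 0.1983]
eef_rot: [-0.678, -0.2, 0.202, 0.678]
ft_force: [0.4, 0.4, -0.4]
grip_width: 0.0499
```

```bash
python3 - <<'E'
from h import *
s=tool()
p,d=eyes.grab_frame('wrist'); cv2.imwrite('pics/w7.png',p[:,:,::-1]); np.savez('w7.npz',p=p,d=d,pos=s['ee_pos'],rot=s['eef_rot'])
p,d=eyes.grab_frame('scene'); cv2.imwrite('pics/s7.png',cv2.resize(p[100:320,150:400,::-1],None,fx=2.7,fy=2.7,interpolation=cv2.INTER_CUBIC)); np.savez('s7.npz',p=p,d=d)
E
```

```text
t 13.0 ee [0.4698 0.1105 0.1983] F [ 0.43  0.36 -0.43] M [0.09  0.019 0.026] g 0.0499
 yaw of tool z 2.1470, tool x 0.5762 yaxis [-0.002 -0.    -1.   ] j [ 0.179 -0.073  2.048 -0.     1.169 -1.968]
```

View pics/w7.png

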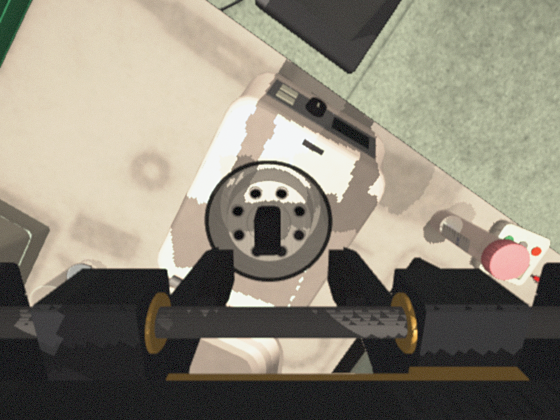

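View pics/s7.png

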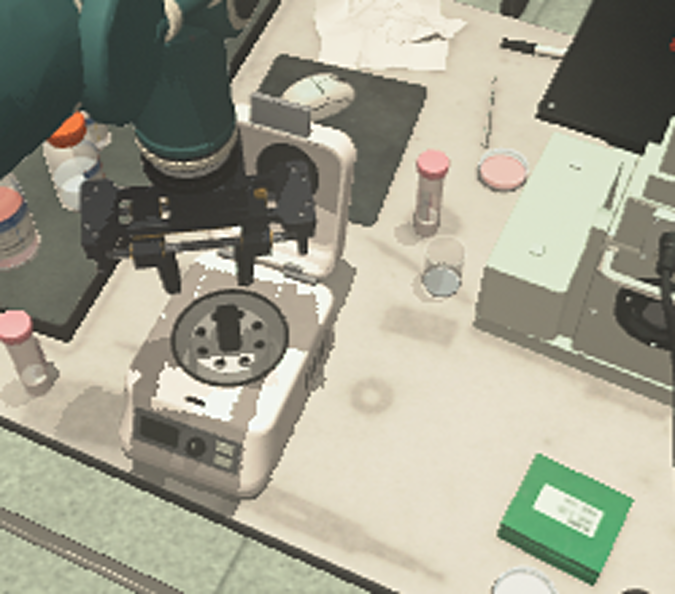

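The rotor sits concentric and low in the bowl (wrist view, bar at (267,228)), and the lid is still open. Next I'll check rotor height and level from depth and measure the lid tab.

```bash
python3 - <<'E'
from h import *
z=np.load('w7.npz'); E=ext('wrist',dict(ee_pos=z['pos'],eef_rot=z['rot']));C=cloud(E,z['d'])
r=np.hypot(C[...,0]-.489,C[...,1]-.1105)
K=(r<.036)&(r>.024)&(C[...,2]>.078)&(C[...,2]<.095);P=C[K];print('rotor top',len(P),np.median(P[:,2]));
A=np.c_[P[:,:2]-P[:,:2].mean(0),np.ones(len(P))];print('slopes',np.linalg.lstsq(A,P[:,2],rcond=None)[0])
K=(r<.03)&(C[...,2]>.105);print('bar top z',np.median(C[K][:,2]),C[K].mean(0),'expect home .119-.121, on pins .128')
D=(C[...,2]>.08)&(C[...,2]<.09)&(C[...,0]<.43)&(abs(C[...,1]-.11)<.05);print('deck z',np.median(C[D][:,2]))
for n in('top','scene'):
    q=np.load(n+'0.npz');Q=cloud(ext(n),q['d']);K=(Q[...,2]>.235)&(Q[...,0]<.75)&(Q[...,0]>.55)&(abs(Q[...,1]-.11)<.09)
    P=Q[K];print(n,len(P),'x',np.percentile(P[:,0],[2,50,98]).round(3),'y',np.percentile(P[:,1],[2,50,98]).round(3),'z',np.percentile(P[:,2],[50,90,99]).round(3))
    t=Q[(Q[...,2]>.255)&(Q[...,0]<.75)&(Q[...,0]>.55)&(abs(Q[...,1]-.11)<.09)];print('  >.255',len(t),np.percentile(t,[5,50,95],axis=0).round(3).tolist())
E
```

```text
rotor top 2321 0.08389718902925519
slopes [-0.00033408  0.00081116  0.08404638]
bar top z 0.12054768227624679 [0.48802599 0.09576857 0.1753353 ] expect home .119-.121, on pins .128
deck z 0.08542482418707187
top 507 x [0.619 0.631 0.653] y [0.059 0.118 0.178] z [0.243 0.271 0.275]
  >.255 138 [[0.626, 0.093, 0.258], [0.631, 0.119, 0.269], [0.637, 0.144, 0.275]]
scene 463 x [0.618 0.628 0.646] y [0.061 0.115 0.175] z [0.247 0.269 0.272]
  >.255 164 [[0.626, 0.092, 0.257], [0.63, 0.118, 0.266], [0.636, 0.144, 0.272]]
```

The rotor is home: its top face is at 0.084 (expected about 0.0835 home, 0.092 on the pins), level to 0.001. The tab's top is at z≈0.273, x≈0.626–0.64, y≈0.118, so the machine is yawed about 3° and the lid stands at about 1.83 rad. I'll go over the lid with the fingers shut and push it from behind.

Call:
move_arm --pt "0 0 4" --pt "0 0 8" --pt "0 0 11.5" --pt "3 0.2 12" --pt "7 0.4 12" --yaw '[-0.1,-0.24,-0.38,-0.523,-0.523]' --grip 0 --newtons 20

```text
time: 13.6
ee_pos: [0.5415, 0.1149, 0.3217]
eef_rot: [-0.707, -0.019, 0.017, 0.707]
ft_force: [-0.8, -0.3, 0.2]
grip_width: 0.0125
```

Call:
move_arm --pt "4 0.2 0" --pt "8 0.4 0" --pt "12 0.6 0" --pt "12.6 0.6 0" --pt "12.6 0.6 0" --yaw '[0,0,0,0,0]'

```text
time: 14.1
ee_pos: [0.6667, 0.1204, 0.3167]
eef_rot: [0.707, 0.017, -0.02, -0.707]
ft_force: [-0.9, 0.0, -0.7]
grip_width: 0.0005
```

```bash
python3 - <<'E'
from h import *
s=tool()
p,d=eyes.grab_frame('scene'); cv2.imwrite('pics/s8.png',cv2.resize(p[60:300,140:380,::-1],None,fx=2.5,fy=2.5,interpolation=cv2.INTER_CUBIC))
p,d=eyes.grab_frame('wrist'); cv2.imwrite('pics/w8.png',p[:,:,::-1])
E
```

```text
t 14.1 ee [0.6667 0.1204 0.3167] F [-0.92  0.02 -0.66] M [0.097 0.029 0.01 ] g 0.0005
 yaw of tool z 1.6236, tool x 0.0528 yaxis [-0.004 -0.001 -1.   ] j [ 0.142  0.236  1.496 -0.     1.413 -1.482]
```

View pics/s8.png

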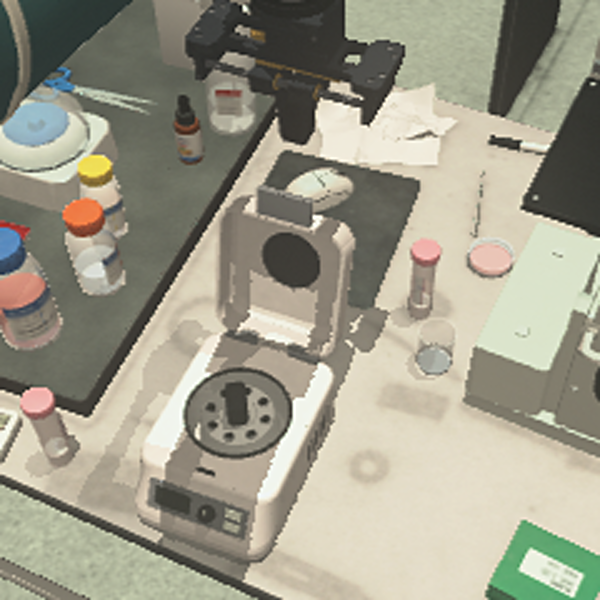

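View pics/w8.png

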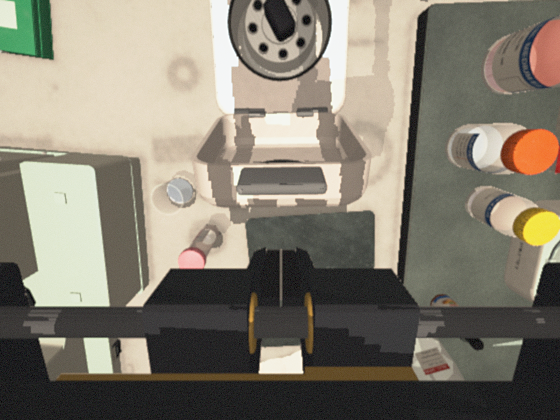

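The closed fingers, at about (281,255), are behind the tab at (281,180) and laterally aligned with it. Next I'll lower them and push.

Call:
move_arm --pt "0 0 -2" --pt "0 0 -4" --pt "0 0 -6" --pt "0 0 -6" --pt "0 0 -6" --yaw '[0,0,0,0,0]'

```text
time: 14.7
ee_pos: [0.6652, 0.1207, 0.2601]
eef_rot: [-0.707, -0.019, 0.019, 0.707]
ft_force: [-0.8, 0.4, 0.6]
grip_width: 0.0002
```

Call:
move_arm --pt "-0.6 0 0" --pt "-1.2 -0.1 0" --pt "-2 -0.1 0.1" --pt "-3 -0.2 0.3" --pt "-4 -0.2 0.5" --yaw '[0,0,0,0,0]'

```text
time: 15.2
ee_pos: [0.6263, 0.1184, 0.2659]
eef_rot: [0.707, 0.02, -0.018, -0.707]
ft_force: [3.0, -0.6, 1.8]
grip_width: 0.0005
```

```bash
python3 - <<'E'
from h import *
s=tool()
p,d=eyes.grab_frame('scene'); cv2.imwrite('pics/s9.png',cv2.resize(p[60:300,140:380,::-1],None,fx=2.5,fy=2.5,interpolation=cv2.INTER_CUBIC))
E
```

```text
t 15.2 ee [0.6263 0.1184 0.2659] F [ 2.99 -0.64  1.76] M [-0.15  -0.384  0.036] g 0.0005
 yaw of tool z 1.6240, tool x 0.0532 yaxis [ 0.003 -0.    -1.   ] j [ 0.148  0.177  1.659 -0.     1.303 -1.476]
```

View pics/s9.png

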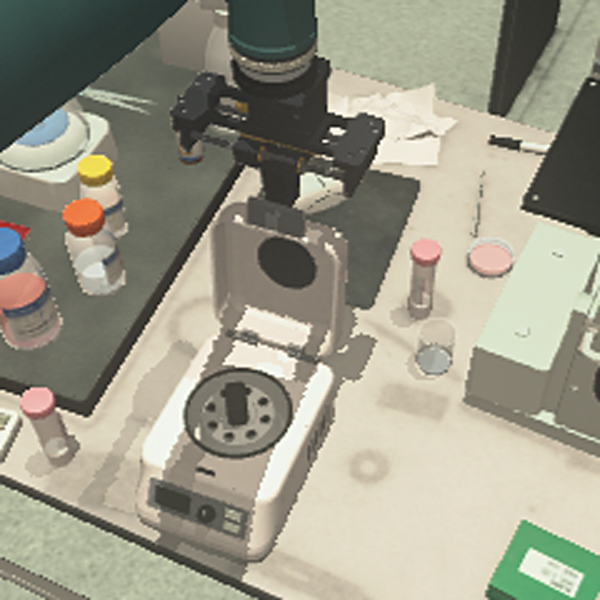

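The lid is swinging forward with the fingers (about 3 N). I'll continue along the arc.

Call:
move_arm --pt "-1.3 -0.1 0" --pt "-2.5 -0.1 0" --pt "-4 -0.2 0" --pt "-5.6 -0.3 -0.1" --pt "-7 -0.4 -0.4" --yaw '[0,0,0,0,0]'

```text
time: 15.75
ee_pos: [0.5548, 0.1146, 0.2603]
eef_rot: [-0.707, -0.019, 0.019, 0.707]
ft_force: [1.4, 0.3, 1.9]
grip_width: 0.0003
```

```bash
python3 - <<'E'
from h import *
s=tool()
p,d=eyes.grab_frame('scene'); cv2.imwrite('pics/s10.png',cv2.resize(p[60:300,140:380,::-1],None,fx=2.5,fy=2.5,interpolation=cv2.INTER_CUBIC))
E
```

```text
t 15.75 ee [0.5548 0.1146 0.2603] F [1.41 0.32 1.89] M [ 0.036 -0.16  -0.037] g 0.0003
 yaw of tool z 1.6240, tool x 0.0532 yaxis [-0.001  0.    -1.   ] j [ 0.16   0.046  1.813  0.     1.282 -1.464]
```

View pics/s10.png

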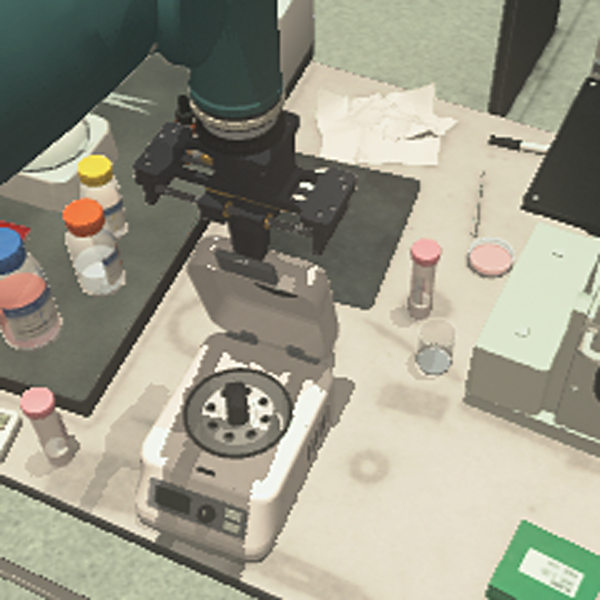

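Call:
move_arm --pt "-1.5 -0.1 -0.2" --pt "-2.9 -0.2 -0.6" --pt "-4.4 -0.2 -1.2" --pt "-5.8 -0.3 -1.9" --pt "-7.2 -0.4 -2.7" --yaw '[0,0,0,0,0]'

```text
time: 16.3
ee_pos: [0.4833, 0.1106, 0.2329]
eef_rot: [-0.707, -0.019, 0.019, 0.707]
ft_force: [1.0, -0.3, 0.8]
grip_width: 0.0007
```

```bash
python3 - <<'E'
from h import *
s=tool()
p,d=eyes.grab_frame('scene'); cv2.imwrite('pics/s11.png',cv2.resize(p[60:300,140:380,::-1],None,fx=2.5,fy=2.5,interpolation=cv2.INTER_CUBIC))
E
```

```text
t 16.3 ee [0.4833 0.1106 0.2329] F [ 0.98 -0.32  0.76] M [ 0.109 -0.263 -0.005] g 0.0007
 yaw of tool z 1.6240, tool x 0.0532 yaxis [-0.  0. -1.] j [ 0.175 -0.075  1.984  0.     1.233 -1.449]
```

View pics/s11.png

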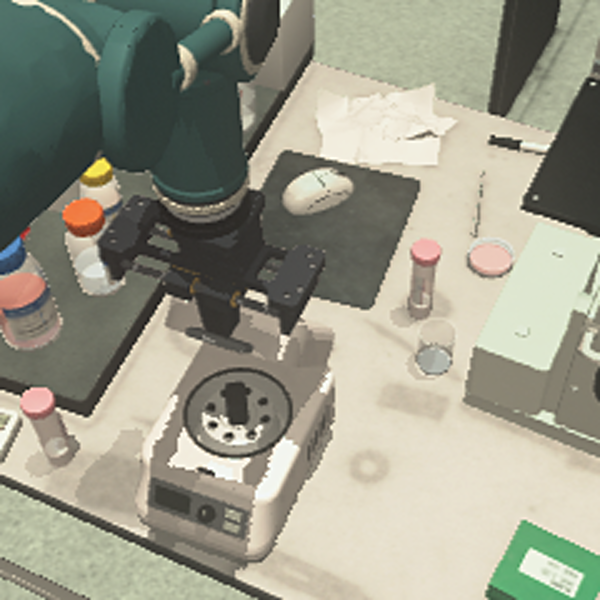

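Call:
move_arm --pt "-1.3 -0.1 -0.9" --pt "-2.5 -0.1 -1.9" --pt "-3.6 -0.2 -3.1" --pt "-4.6 -0.2 -4.4" --pt "-5.4 -0.3 -5.7" --yaw '[0,0,0,0,0]'

```text
time: 16.85
ee_pos: [0.4297, 0.1077, 0.176]
eef_rot: [-0.707, -0.019, 0.019, 0.707]
ft_force: [1.5, 0.5, 1.2]
grip_width: 0.0005
```

```bash
python3 - <<'E'
from h import *
s=tool()
p,d=eyes.grab_frame('scene'); cv2.imwrite('pics/s12.png',cv2.resize(p[60:300,140:380,::-1],None,fx=2.5,fy=2.5,interpolation=cv2.INTER_CUBIC))
E
```

```text
t 16.85 ee [0.4297 0.1077 0.176 ] F [1.47 0.49 1.24] M [ 0.097 -0.136 -0.019] g 0.0005
 yaw of tool z 1.6240, tool x 0.0532 yaxis [-0.  0. -1.] j [ 0.189 -0.135  2.147  0.     1.13  -1.435]
```

View pics/s12.png

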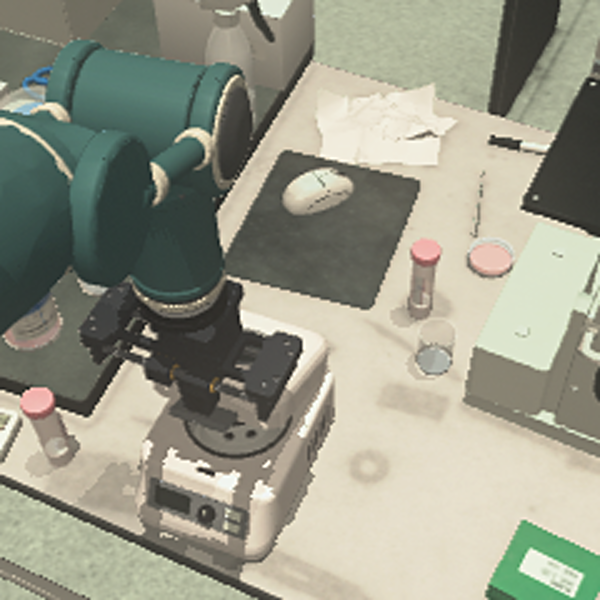

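Call:
move_arm --pt "-0.8 0 -1.5" --pt "-1.3 -0.1 -3" --pt "-1.8 -0.1 -4.5" --pt "-2.1 -0.1 -6" --pt "-2.2 -0.1 -6.5" --yaw '[0,0,0,0,0]'

```text
time: 17.4
ee_pos: [0.4068, 0.1063, 0.11]
eef_rot: [0.707, 0.018, -0.02, -0.707]
ft_force: [-0.3, -0.6, 1.4]
grip_width: 0.0005
```

```bash
python3 - <<'E'
from h import *
s=tool()
p,d=eyes.grab_frame('scene'); cv2.imwrite('pics/s13.png',cv2.resize(p[60:300,140:380,::-1],None,fx=2.5,fy=2.5,interpolation=cv2.INTER_CUBIC))
E
```

```text
t 17.4 ee [0.4068 0.1063 0.11  ] F [-0.27 -0.64  1.38] M [-0.039  0.121  0.009] g 0.0005
 yaw of tool z 1.6240, tool x 0.0532 yaxis [-0.003 -0.001 -1.   ] j [ 0.196 -0.102  2.252  0.     0.995 -1.428]
```

View pics/s13.png

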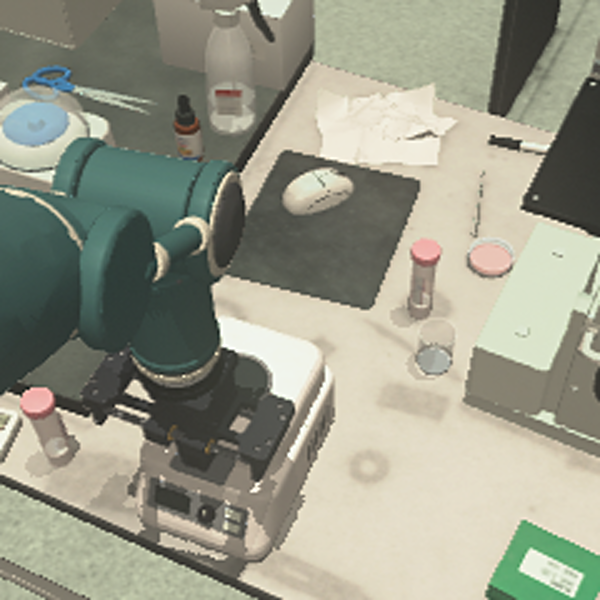

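The lid is nearly down. I'll press through the last centimetre slowly until the force rises.

Call:
move_arm --pt "0 0 -0.3" --pt "0 0 -0.6" --pt "0 0 -0.9" --pt "0 0 -1.1" --pt "0 0 -1.1" --yaw '[0,0,0,0,0]'

```text
time: 17.95
ee_pos: [0.4084, 0.1066, 0.1004]
eef_rot: [0.707, 0.019, -0.019, -0.707]
ft_force: [0.2, 0.0, 0.3]
grip_width: 0.0006
```

Call:
move_arm --pt "0 0 -0.1" --pt "0 0 -0.2" --pt "0 0 -0.2" --pt "0 0 -0.2" --pt "0 0 -0.2" --yaw '[0,0,0,0,0]'

```text
time: 18.45
ee_pos: [0.4085, 0.1066, 0.0993]
eef_rot: [0.707, 0.019, -0.019, -0.707]
ft_force: [-2.6, -0.9, 6.3]
grip_width: 0.0005
```

Call:
move_arm --pt "0 0 -0.1" --pt "0 0 -0.1" --pt "0 0 -0.1" --pt "0 0 -0.1" --pt "0 0 -0.1" --yaw '[0,0,0,0,0]'

```text
time: 18.95
ee_pos: [0.4085, 0.1067, 0.0992]
eef_rot: [0.707, 0.019, -0.019, -0.707]
ft_force: [-6.9, -1.1, 14.1]
grip_width: 0.0004
```

Call:
move_arm --pt "0 0 1" --pt "0 0 4" --pt "0 0 8" --pt "0 0 12" --pt "0 0 15" --yaw '[0,0,0,0,0]'

```text
time: 19.45
ee_pos: [0.409, 0.1068, 0.2505]
eef_rot: [-0.707, -0.02, 0.018, 0.707]
ft_force: [0.5, -0.4, 0.9]
grip_width: 0.0005
```

Call:
move_arm --pt "0 4 2" --pt "0 8 4" --pt "0 12 5" --pt "0 16 5" --pt "0 20 5" --yaw '[0,0,0,0,0]'

```text
time: 19.95
ee_pos: [0.4085, 0.3085, 0.2987]
eef_rot: [-0.706, -0.02, 0.018, 0.707]
ft_force: [0.3, -0.2, 0.1]
grip_width: 0.0006
```

Call:
move_arm --pt "0 4 0" --pt "0 8 0" --pt "0 12 0" --pt "0 12 0" --pt "0 12 0" --yaw '[0,0,0,0,0]'

```text
time: 20.45
ee_pos: [0.408, 0.427, 0.297]
eef_rot: [0.707, 0.019, -0.02, -0.706]
ft_force: [-0.2, -0.4, 0.4]
grip_width: 0.0001
```

```bash
python3 - <<'E'
from h import *
s=tool()
for n in('scene','top'):
    p,d=eyes.grab_frame(n); C=cloud(ext(n),d); np.savez(n+'14.npz',p=p,d=d)
    if n=='scene': cv2.imwrite('pics/s14.png',cv2.resize(p[60:320,100:400,::-1],None,fx=2.3,fy=2.3,interpolation=cv2.INTER_CUBIC))
    else: cv2.imwrite('pics/t14.png',cv2.resize(p[100:310,150:430,::-1],None,fx=2.6,fy=2.6,interpolation=cv2.INTER_CUBIC))
    K=(abs(C[...,0]-.49)<.13)&(abs(C[...,1]-.11)<.09);Z=C[K]
    print(n,'lid top (expect .131)',np.percentile(Z[:,2],[50,90,98]).round(4))
    f=(abs(C[...,0]-.46)<.03)&(abs(C[...,1]-.11)<.03);b=(abs(C[...,0]-.53)<.02)&(abs(C[...,1]-.11)<.03)
    print('front/back z',np.median(C[f][:,2]),np.median(C[b][:,2]))
    P=C[f|b];A=np.c_[P[:,:2],np.ones(len(P))];print('slope',np.linalg.lstsq(A,P[:,2],rcond=None)[0])
    t=(abs(C[...,0]-.403)<.006)&(abs(C[...,1]-.106)<.02);print('tab z (.099)',np.median(C[t][:,2]))
E
```

```text
t 20.45 ee [0.408 0.427 0.297] F [-0.21 -0.37  0.44] M [ 0.011 -0.019 -0.037] g 0.0001
 yaw of tool z 1.6257, tool x 0.0549 yaxis [-0.001 -0.001 -1.   ] j [ 0.766  0.075  1.716 -0.     1.352 -0.859]
scene lid top (expect .131) [0.0604 0.1305 0.1325]
front/back z 0.13016364575910827 0.12961120995280517
slope [-1.02559286 -0.14601441  0.44787911]
tab z (.099) 0.09697683015500419
top lid top (expect .131) [0.1247 0.1339 0.1367]
front/back z 0.1320390007404053 0.13208611555678562
slope [ 0.00270532 -0.00223549  0.13100988]
tab z (.099) 0.09903900251085795
```

View pics/s14.png

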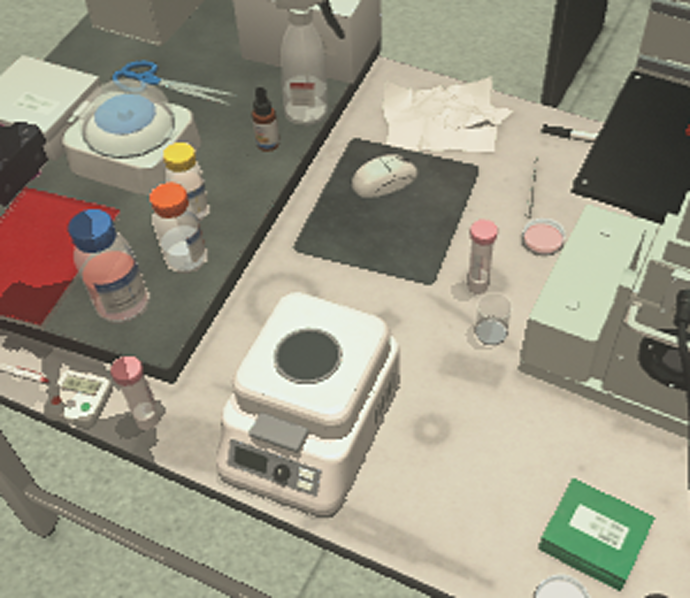

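View pics/t14.png

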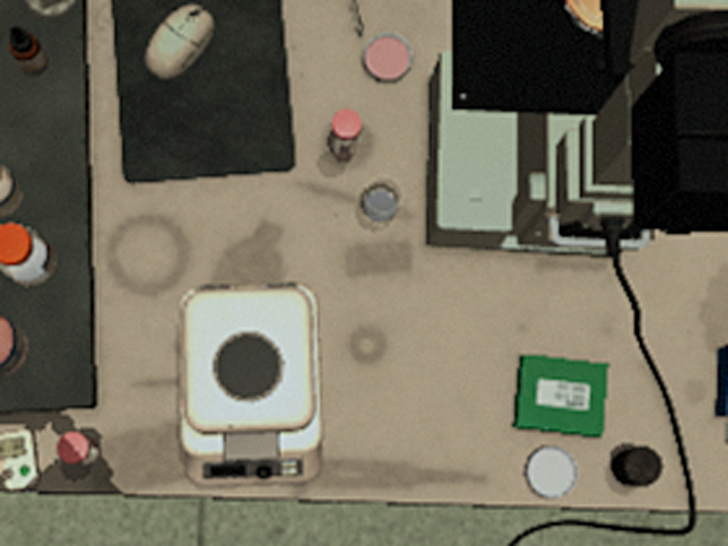

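The lid is flat and shut (top view: tab at z 0.099, slope 0.003), and the beaker, tubes and dish stand where they were. Handing in.

```bash
python3 -c "
from rig import sign_off
print(sign_off())"
```

```text
the job is handed in; nothing more can be done
None
```

I set the rotor home on the hub, let go of it, shut the lid and handed the job in at about 20.6 s of the 67 s allowed. Sign-off gives no verdict, so what follows is from my own last checks.

**Rotor:** I read the pins' turn by sight in the wrist image, about 33° modulo 90. I turned the rotor to match in the air, so it slid straight over all four pins and needed no turning by feel. Contact began only at flange height, and the load on the drive was about 6 N at most. After release, its top face measured z 0.084 m, against about 0.0835 m expected when home and 0.092 m on the pin tips. It was level to about 0.001 rad.

**Lid:** I pushed the lid over from behind its tab and pressed it onto its stop with about 14 N. After that, the top view put the tab at 0.099 m, the shut height, with the lid flat to about 0.003 rad.

**Bystanders:** The beaker, tubes and dish showed no movement in the last pictures. I judged this by eye and did not measure it. The arm ended clear of everything.

**Checks that disagreed:**
- **Hub position:** the cameras differed by up to about 5 mm.
- **Wrist camera calibration:** its readings shifted by about 2 mm during the run. I aimed at a compromise position and confirmed it by the lack of side force on the way down.
- **Lid slope in the scene view:** the fit came out near -1, and I discarded it as spoiled by points off the lid.

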